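# Touch-latch stock cupboard at the fastener counter

## Robot

A 6-joint arm with a two-finger parallel gripper is mounted at the origin on the work surface. World frame = base frame: x ahead of the robot, y to its left, z up, the work surface at z = 0. Lengths are in m, angles in rad, forces in N, time in s.
With the tool pointing down it reaches from about 0.375 to 0.9 m from the base axis. Payload 3.1 kg.
Tool frame: the origin (TCP) lies at the very end of the fingers, on their centre line; the grasp point (between the pads) lies 19 mm behind it (hold_point_z is the distance from the TCP to the grasp point, in m); z points along the fingers, x is the direction in which the jaws open and shut, and the axes are right-handed (so a half turn about z gives the same grasp; the last joint's range is limited). The gripper opens to 87 mm and grips with 3 to 60 N. Pads are 19 mm wide; open, the fingers measure 117 mm over their backs; the gripper's body (75 mm by 190 mm) begins 51 mm behind the grasp point.
Start: joints at [-1.298, 0.527, 1.433, -0, 1.181, -0.178], TCP at [0.272, -0.563, 0.197] pointing down, gripper open.
Joint ranges: [-3.08, 3.08], [-0.75, 2.2], [0.22, 2.44], [-1.43, 4.57], [0, 2.65], [-2.85, 2.85]. Speed limits (rad/s): [2.79, 2.79, 3.14, 3.14, 3.14, 3.14].

## Interface

Orientations are given as a unit quaternion [x, y, z, w].
In Python, from rig import * gives the robot as it stands.
- The arm moves only by the tool carry_out, never from a script. Its argument "deltas" is a list of rows, each a list of 7 numbers: the closure, from -1 (fully open) to 1 (shut), then the shift along the tool's x, y, z in units of 25 mm (1.0 is 25 mm), then the turn, a rotation vector about the tool's x, y, z in degrees. In form: [[jaw, x, y, z, rx, ry, rz], ...]. A call has 1 to 8 rows; each row is the pose to reach, as a shift and turn from the pose commanded when the call began, along the tool's axes at that moment; what a row does not reach only later rows make up. A row lasts 1/10 s, in which the tool goes at most 50 mm and 8.59 degrees, less where a joint would pass 70% of its speed; a pose out of reach is approached as far as the arm can. A call with a gripper value outside its range is refused whole. The fingers move at their own pace and stop on an object; "force" is the grip in N (left out, the last holds). Time passes only in rows, so rows that repeat a pose let the fingers close. It gives the time, the measured TCP pose, the force and the opening at its end, in the units of the state.
- get_obs(): the state, without advancing time (a new reading comes with each control period).
- camera(name): name is "side" or "top"; returns (picture, depth): 384x512x3 uint8, red, green, blue; 384x512 float32, m along the optical axis (not along the pixel's ray), 0 where there is no reading.
- camera_info(name): a dict with "mtx" (3x3 intrinsics, pixels), "origin" and "rotation" of the camera in the world. Camera axes: x right, y down, z forward; pixel columns grow to the right and rows downward; lengths in m; the calibration is good to about 2 mm. A picture is of the moment at which its call begins. camera_info takes no time and is no camera call.
- hand_in(): hands the job in, once; it reports no verdict.
Trained networks look in the newest picture that a camera, given by its name, has taken for a name from the list of things; names that differ only in an ending like _2 or _b are one class to them, and where a whole thing is asked for, a point or a joint stands for the part that bears it (a point fixed in the world has none). Each returns a list of dicts, best first, with "score" (0 to 1); they miss things now and then, are a little off and sometimes report something else, mostly with a low value. They report only what shows in the picture. A call takes as long as a camera call. They do not tell look-alikes from the thing itself.
- spot_in(camera, target): "pixel" ([row, column] in pixels, amid what is visible of it).
The state is a dict: "time": time; "q": joint angles; "joint_velocities": joint speeds; "joint_torque": joint torques, N m; "position": TCP position; "tool_rot": TCP orientation; "ft_force": force on the tool from outside, world axes, zero at the start; "moment": the same for the moment, N m; "grip_width": finger opening in m.
Only numpy, scipy, OpenCV 4.12 (cv2) and the standard library are available. Lean on these libraries where they do the work, as an engineer would, in place of code of your own. Each camera call takes 0.05 s, during which the arm holds its last target.

## Task

Two things stand on top of the small counter cupboard, a round jar and a square carton. Open the cupboard door under the round jar: press it in near its free edge, in the middle of the cupboard, so that its touch catch lets it spring ajar, then with a fingertip behind that edge swing it wide open, about square to the cupboard, and move clear. Leave the other door shut, and do not pick up or shift anything on the cupboard or the counter.

Things in the scene. Friction and masses are not known exactly. Their poses are not given: they have to be found in the camera images.
- cupboard: (all sizes in mm) fixed grey cupboard, 270 wide (y), 200 tall, body x -100 to +110; origin on the counter under it. Its front, to its own -x, is two plain white doors without handles, each 125 wide, 15 thick, 16 to 200 above the counter, outer faces at x = -124; hinged at the outer sides, 7 apart in the middle, 9 before the carcass when shut. Catches and springs are inside, over 75 below the top.
- door_left (a joint): hinge of the left (its +y half; left as one faces the doors) door, rad: 0 latched shut, negative pressed in (stop -0.075), positive open (stop 1.75). Pressed to -0.06 (about 7 N, 30 mm from the free edge) and let go, it springs to about 0.5 within a second and rests there; beyond, it swings with slight friction and stays where left. It does not latch again; pulling does not unlatch it.
- door_right (a joint): hinge of the right (its -y half) door, rad: 0 latched shut, negative pressed in (stop -0.075), positive open (stop 1.75). Pressed to -0.06 (about 7 N, 30 mm from the free edge) and let go, it springs to about 0.5 within a second and rests there; beyond, it swings with slight friction and stays where left. It does not latch again; pulling does not unlatch it.
- left_hinge (a point): point on the left door's vertical hinge axis, at the door's top (200 above the counter), midway through the door's thickness; at x = -116.5, y = +132 of the cupboard. It turns with the door.
- left_edge (a point): outer face of the left door at its free edge, at the top, 129 from the hinge; moves with the door
- right_hinge (a point): the same for the right door; at x = -116.5, y = -132 of the cupboard
- right_edge (a point): the same for the right door
- jar: clear round jar of bolts with black lid, 72 across, 91 tall, standing on top of the cupboard over the left or the right door, 150 or more behind the door faces; origin under its centre. It marks the door to open.
- carton: square brown cardboard carton, 50 x 70 x 80 tall, standing on the cupboard over the other door; origin under its centre
- pack_a: upright clear plastic pack of bolts with a yellow card top, 36 x 60 x 115 tall; origin under its centre. A bystander on the counter.
- pack_b: a pack like pack_a, elsewhere on the counter. A bystander.
- spanner: flat steel spanner about 180 long lying on the counter before the doors, low enough (under 15) for the doors to swing over it. A bystander.
- tub: small open grey plastic tub, 84 across, 50 tall; origin under its centre. A bystander.
- can: closed can, 60 across, 110 tall; origin under its centre. A bystander.
Mind the look-alikes: they are no part of the job. Leave any pink, purple or red look-alike of the jar alone.

How it is judged:
By the outcome, as a careful person would: the job done as asked, in the order asked, and still so for the second after the job is handed in, with the robot touching nothing.
It also fails if it takes over 45 s, if anything falls off the work surface, if the arm or the gripper's body presses on something with over 40 N, if the wrist force passes 120 N, or if a joint passes its speed limit or range.

## Working session

There is one attempt and no reset: what is moved stays moved. The work goes in short steps, Python scripts to look and compute and a tool call to move; the robot and the scene stay as the last step left them, time stands still between calls to the robot, and variables do not carry over. Pictures are saved under pics/ and viewed, and the job is handed in when it is done.

Besides the shell and the picture viewer there is one more tool, called after "Emit:" in YAML: its name, and indented under it one key for each argument. carry_out: Moves the arm, as the interface text tells. Its arguments: {"type":"object","properties":{"deltas":{"type":"array"},"force":{"type":"number"}},"required":["deltas"]}

```bash
ls; mkdir -p pics
python3 - <<'E'
from rig import *
import cv2,numpy as np
for n in("side","top"):
    p,d=camera(n); cv2.imwrite(f"pics/{n}0.png",p[:,:,::-1]); np.save(f"{n}_d.npy",d); np.save(f"{n}_p.npy",p)
    i=camera_info(n); print(n,i)
print(get_obs())
E
```

```text
pics
side {'mtx': array([[379.76888788,   0.        , 256.75208392],
       [  0.        , 379.76888788, 196.31331707],
       [  0.        ,   0.        ,   1.        ]]), 'origin': array([0.3809448, 0.7326756, 1.0308586]), 'rotation': array([-0.05699196,  0.93428516, -0.3511451 ,  0.02367022])}
top {'mtx': array([[442.37631297,   0.        , 260.34984031],
       [  0.        , 442.37631297, 190.79842541],
       [  0.        ,   0.        ,   1.        ]]), 'origin': array([ 0.22680576, -0.0487031 ,  1.56667708]), 'rotation': array([-0.69585855,  0.71272549, -0.0568087 ,  0.06764634])}
{'time': 0.1, 'q': array([-1.29846888e+00,  5.28399850e-01,  1.43370670e+00, -1.57002148e-05,
        1.18139438e+00, -1.78511613e-01]), 'joint_velocities': array([ 2.25000378e-05, -2.30092853e-03, -4.96349976e-03,  2.28939477e-03,
       -2.05073796e-04,  9.01339993e-04]), 'joint_torque': array([-5.39017001e-04, -4.40986311e+01, -1.77151161e+01,  6.34898501e-02,
        5.33928804e-02, -3.31117576e-05]), 'position': array([ 0.27215785, -0.56188719,  0.19617461]), 'tool_rot': array([ 8.47267662e-01, -5.31165321e-01, -7.10458514e-04, -6.36930988e-04]), 'ft_force': array([ 2.89340371e-01,  4.39456691e-01, -3.48043894e-05]), 'moment': array([0.01107267, 0.02482134, 0.01000687]), 'grip_width': 0.08686844322371662}
```

View pics/side0.png

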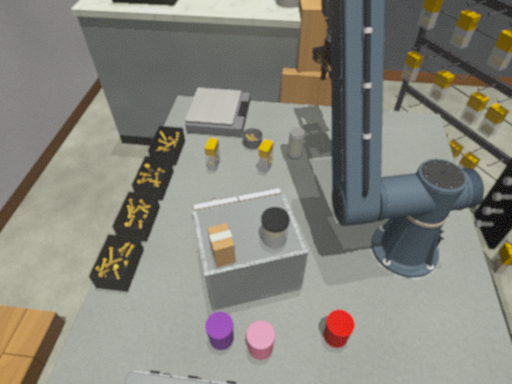

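View pics/top0.png

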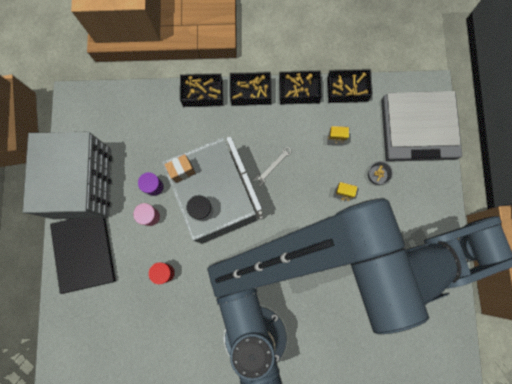

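The side view shows the black-lidded jar at about row 225, col 275 and the carton at (245, 222), both on the cupboard. In the top view the jar is at (208, 199), the carton at (167, 180), and the doors are on the right side. The purple, pink and red cylinders stand on the counter, so they are look-alikes.

```bash
cat > h.py <<'E'
import numpy as np,cv2
from scipy.spatial.transform import Rotation as R
from rig import *
def cloud(n,d):
    i=camera_info(n);K=i['mtx'];v,u=np.mgrid[:384,:512]
    P=np.dstack([(u-K[0,2])/K[0,0]*d,(v-K[1,2])/K[1,1]*d,d])
    return P@R.from_quat(i['rotation']).as_matrix().T+i['origin']
def proj(n,X):
    i=camera_info(n);c=(np.asarray(X)-i['origin'])@R.from_quat(i['rotation']).as_matrix()
    p=c@i['mtx'].T;return p[...,:2]/p[...,2:]
E
python3 - <<'E'
from h import *
for n in("side","top"):
    d=np.load(n+"_d.npy");C=cloud(n,d);ok=d>0
    print(n,"table z",np.median(C[300:320,60:120,2]) if n=="top" else np.median(C[330:350,250:300,2]))
    m=ok&(abs(C[...,2]-.2)<.012)
    # restrict region
    if n=="top": m[:,:150]=0;m[:,275:]=0;m[:120]=0;m[250:]=0
    else: m[:180]=0;m[320:]=0;m[:,:180]=0;m[:,315:]=0
    P=C[m]; print(len(P),np.median(P[:,2]))
    r=cv2.minAreaRect((P[:,:2]*1000).astype(np.float32));print(r,cv2.boxPoints(r))
    for nm,(v,u) in ({"jar":(208,199),"carton":(167,180),"spA":(151,289),"spB":(178,262),"packa":(132,340),"packb":(190,347),"tub":(173,380)} if n=="top" else {"jar":(217,275),"can":(132,296),"carton":(233,222)}).items(): print(nm,C[v,u].round(3))
p=np.load("top_p.npy")[110:260,140:300,::-1];cv2.imwrite("pics/crop.png",cv2.resize(p,None,fx=5,fy=4*1,interpolation=2) if 0 else cv2.resize(p,(640,600)))
p=np.load("side_p.npy")[170:330,170:330,::-1];cv2.imwrite("pics/crop2.png",cv2.resize(p,(600,600)))
E
```

```text
side table z 0.002499010161267745
5329 0.19921180192410037
((488.46820068359375, 125.93327331542969), (270.1558837890625, 237.9634552001953), 21.599380493164062) [[319.07648 186.836  ]
 [406.67426 -34.41776]
 [657.8599   65.03055]
 [570.26215 286.2843 ]]
jar [0.411 0.151 0.289]
can [ 0.377 -0.408  0.108]
carton [0.534 0.209 0.281]
top table z -0.00030123401362369684
4932 0.19999744492541072
((491.28961181640625, 124.21231079101562), (272.44586181640625, 235.04507446289062), 21.489789962768555) [[321.48383  183.66173 ]
 [407.58917  -35.043682]
 [661.0954    64.76289 ]
 [574.99005  283.4683  ]]
jar [0.408 0.148 0.291]
carton [0.535 0.208 0.278]
spA [ 0.65  -0.135  0.004]
spB [ 0.551 -0.035  0.01 ]
packa [ 0.68  -0.304  0.12 ]
packb [ 0.481 -0.317  0.116]
tub [ 0.553 -0.452  0.034]
```

View pics/crop.png

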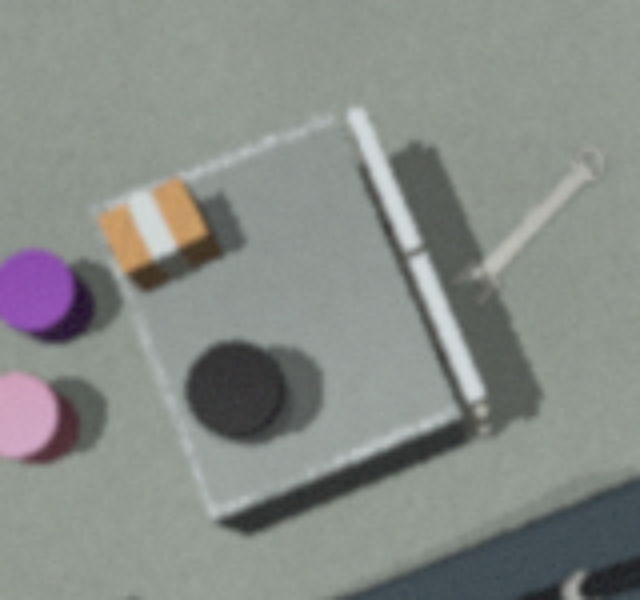

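View pics/crop2.png

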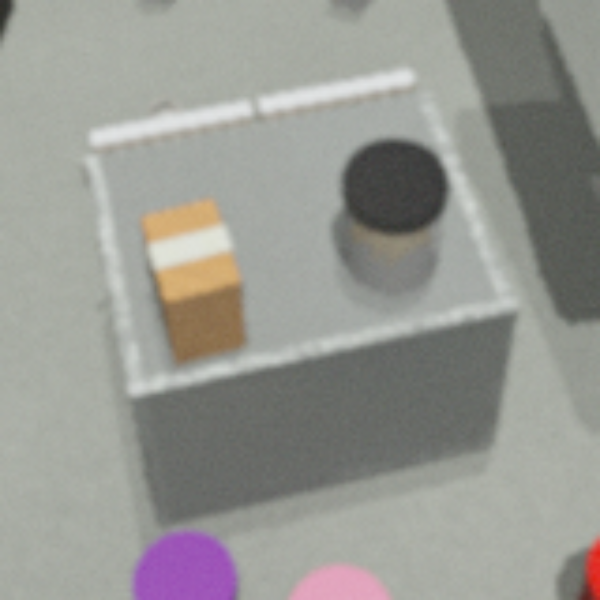

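```bash
cat >> h.py <<'E'
th=np.radians(21.54);ux=np.array([-np.sin(th),np.cos(th)]);uy=np.array([-np.cos(th),-np.sin(th)])
O=np.array([.490,.125])+.007*ux
def W(cx,cy): return O+cx/1000*ux+cy/1000*uy
def state():
    o=get_obs();r=o['position'][:2]-O;M=R.from_quat(o['tool_rot']).as_matrix()
    print("t",round(o['time'],2),"cup",(1000*np.array([r@ux,r@uy])).round(1),"z",o['position'][2].round(4),"yaw",np.degrees(np.arctan2(M[1,0],M[0,0])).round(2),"f",o['ft_force'].round(2),"f_ux",round(o['ft_force'][:2]@ux,2));return o
def delta(cx,cy,z,yaw=np.degrees(th)):
    o=state();M=R.from_quat(o['tool_rot'])
    T=R.from_matrix(np.array([[np.cos(np.radians(yaw)),np.sin(np.radians(yaw)),0],[np.sin(np.radians(yaw)),-np.cos(np.radians(yaw)),0],[0,0,-1]]))
    d=np.r_[W(cx,cy),z]-o['position']
    print("shift",(M.inv().apply(d)/.025).round(2),"rot",(M.inv()*T).as_rotvec(degrees=True).round(2))
E
python3 - <<'E'
from h import *
print(W(-116.5,132),W(-124,3.5),W(-124,33.5))
for n in("top","side"):
    p=np.load(n+"_p.npy")[:,:,::-1].copy()
    for c in [(-116.5,132),(-116.5,-132),(-124,3.5),(-124,-3.5),(110,135),(110,-135)]:
        u,v=proj(n,np.r_[W(*c),.2]);cv2.circle(p,(int(u*8),int(v*8)),8,(0,0,255),-1,shift=3)
    cv2.imwrite(f"pics/chk_{n}.png",cv2.resize(p[110:330,150:310],(580,600*1)) )
delta(-190,33,.2)
E
```

```text
[ 0.40742169 -0.02531657] [0.52970107 0.01488608] [0.50179622 0.00387156]
t 0.1 cup [-565.9  454.8] z 0.1962 yaw -64.17 f [ 0.29  0.44 -0.  ] f_ux 0.3
shift [-13.73 -17.95  -0.12] rot [-1.000e-01  7.000e-02 -8.571e+01]
```

View pics/chk_top.png

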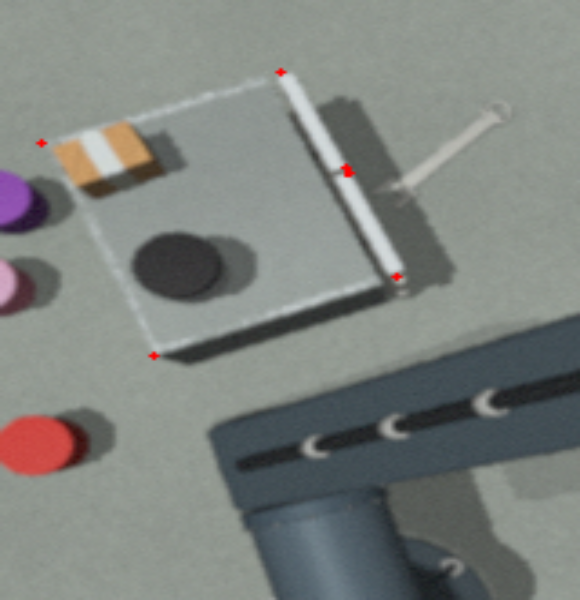

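View pics/chk_side.png

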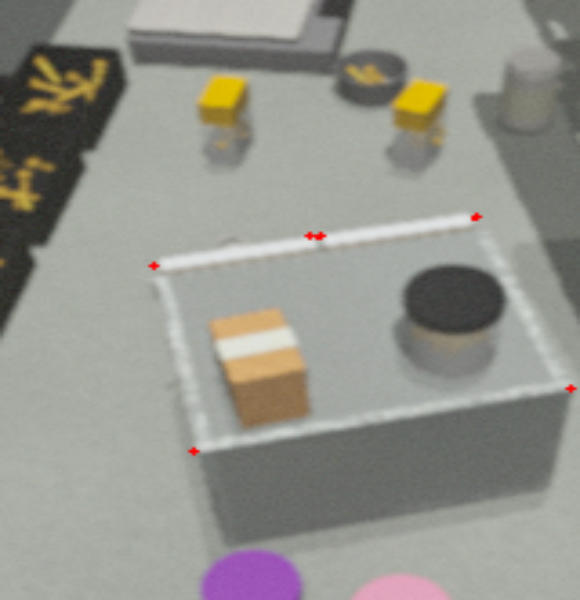

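Emit:
carry_out:
  deltas:
    - [1,-13.7,-17.95,-0.2,0,0,-85.7]
    - [1,-13.7,-17.95,-0.2,0,0,-85.7]
    - [1,-13.7,-17.95,-0.2,0,0,-85.7]
    - [1,-13.7,-17.95,-0.2,0,0,-85.7]
    - [1,-13.7,-17.95,-0.2,0,0,-85.7]
    - [1,-13.7,-17.95,-0.2,0,0,-85.7]
    - [1,-13.7,-17.95,-0.2,0,0,-85.7]
    - [1,-13.7,-17.95,-0.2,0,0,-85.7]
  force: 20

```text
time: 0.9
position: [0.4532, -0.2036, 0.2004]
tool_rot: [0.999, 0.043, -0.0, -0.0]
ft_force: [1.1, -0.4, 0.2]
grip_width: 0.0313
```

```bash
python3 -c "
from h import *
delta(-190,34,.2)"
```

```text
t 0.9 cup [-299.1  154.9] z 0.2004 yaw 4.91 f [ 1.06 -0.39  0.22] f_ux -0.76
shift [ 3.39 -5.57  0.02] rot [-2.000e-02  1.000e-02 -1.663e+01]
```

Emit:
carry_out:
  deltas:
    - [1,3.4,-5.5,0,0,0,-16.6]
    - [1,3.4,-5.5,0,0,0,-16.6]
    - [1,3.4,-5.5,0,0,0,-16.6]
    - [1,3.4,-5.5,0,0,0,-16.6]
    - [1,3.4,-5.5,0,0,0,-16.6]
    - [1,3.4,-5.5,0,0,0,-16.6]

```text
time: 1.5
position: [0.5259, -0.0623, 0.2003]
tool_rot: [0.983, 0.184, -0.001, 0.0]
ft_force: [0.2, -0.7, 0.1]
grip_width: 0.0007
```

Run:
```python
from h import *
delta(-150,34,.15)
p,d=camera("top"); cv2.imwrite("pics/top1.png",cv2.resize(p[60:300,120:420,::-1],(750,600)))
p,d=camera("side"); cv2.imwrite("pics/side1.png",cv2.resize(p[50:330,130:450,::-1],(680,595)))
```

```text
t 1.5 cup [-194.4   35.4] z 0.2003 yaw 21.19 f [ 0.24 -0.71  0.07] f_ux -0.75
shift [ 0.05 -1.78  2.01] rot [ 0.    0.07 -0.35]
```

View pics/top1.png

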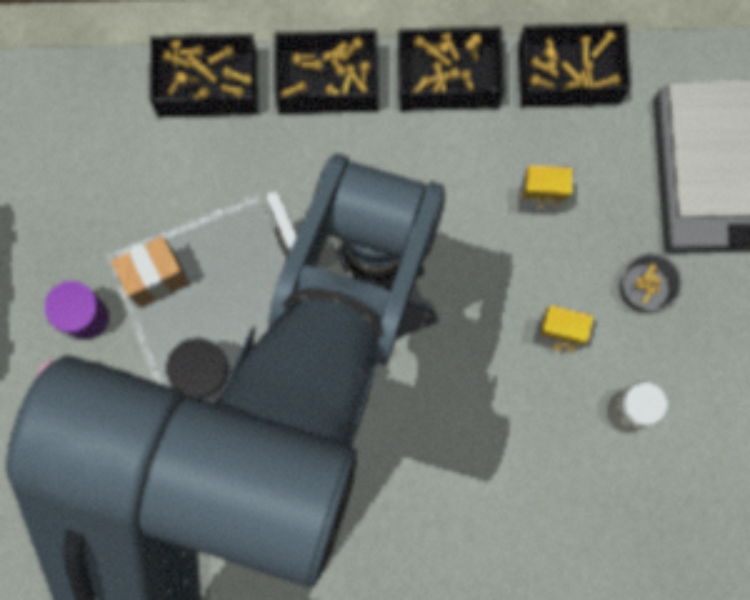

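View pics/side1.png

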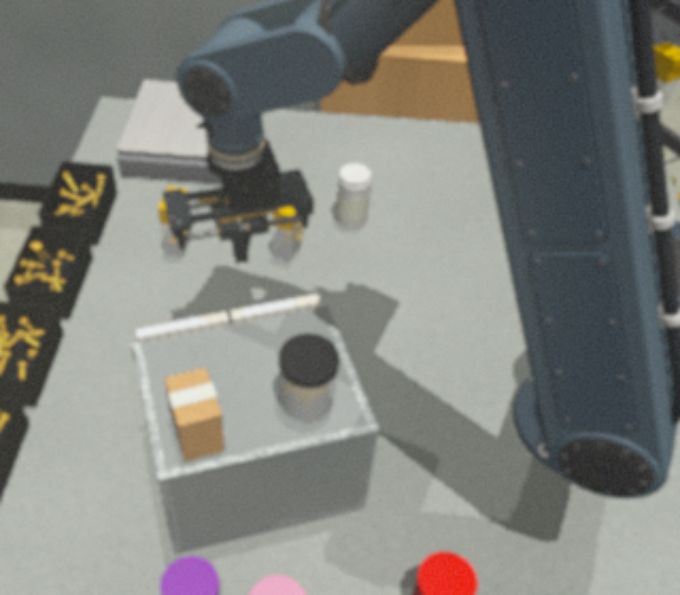

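Emit:
carry_out:
  deltas:
    - [1,0,0,1,0,0,0]
    - [1,0,-0.5,2,0,0,0]
    - [1,0,-1.6,2,0,0,0]
    - [1,0,-1.6,2,0,0,0]
    - [1,0,-1.6,2,0,0,0]

```text
time: 2.1
position: [0.5121, -0.0258, 0.1508]
tool_rot: [0.983, 0.183, 0.0, 0.0]
ft_force: [0.0, 0.2, 0.3]
grip_width: 0.0005
```

Run:
```python
from h import *
delta(-127.5,34,.15)
```

```text
t 2.1 cup [-155.3   34.8] z 0.1508 yaw 21.12 f [0.04 0.18 0.32] f_ux 0.15
shift [ 0.02 -1.11  0.03] rot [ 0.05 -0.01 -0.42]
```

Emit:
carry_out:
  deltas:
    - [1,0,-0.4,0,0,0,0]
    - [1,0,-0.8,0,0,0,0]
    - [1,0,-0.9,0,0,0,0]
    - [1,0,-1.0,0,0,0,0]
    - [1,0,-1.0,0,0,0,0]

```text
time: 2.6
position: [0.5041, -0.0021, 0.1511]
tool_rot: [0.983, 0.184, 0.001, 0.001]
ft_force: [1.6, -4.2, -0.2]
grip_width: 0.0003
```

Run:
```python
from h import *
delta(-127.5,34,.15)
```

```text
t 2.6 cup [-130.4   33.5] z 0.1511 yaw 21.25 f [ 1.63 -4.23 -0.2 ] f_ux -4.54
shift [-0.02 -0.12  0.04] rot [ 0.19 -0.08 -0.29]
```

Emit:
carry_out:
  deltas:
    - [1,0,-0.06,0,0,0,0]
    - [1,0,-0.12,0,0,0,0]
    - [1,0,-0.12,0,0,0,0]

```text
time: 2.9
position: [0.5035, -0.0005, 0.1511]
tool_rot: [0.983, 0.185, 0.001, 0.003]
ft_force: [2.2, -7.4, -1.5]
grip_width: 0.0005
```

Run:
```python
from h import *
delta(-127.5,34,.15)
```

```text
t 2.9 cup [-128.7   33.5] z 0.1511 yaw 21.29 f [ 2.23 -7.39 -1.47] f_ux -7.69
shift [-0.02 -0.05  0.05] rot [ 0.31 -0.08 -0.25]
```

A bit further to be sure of the threshold.

Emit:
carry_out:
  deltas:
    - [1,0,-0.06,0,0,0,0]
    - [1,0,-0.1,0,0,0,0]
    - [1,0,-0.1,0,0,0,0]

```text
time: 3.2
position: [0.5036, -0.0005, 0.1512]
tool_rot: [0.983, 0.185, 0.002, 0.005]
ft_force: [2.2, -14.1, -2.6]
grip_width: 0.0006
```

Run:
```python
from h import *
delta(-127.5,34,.15)
```

```text
t 3.2 cup [-128.7   33.4] z 0.1512 yaw 21.37 f [  2.2  -14.15  -2.6 ] f_ux -13.97
shift [-0.02 -0.05  0.05] rot [ 0.57 -0.08 -0.17]
```

The door is at its stop: the force rose and the position didn't change. I'll retract quickly.

Emit:
carry_out:
  deltas:
    - [1,0,1.8,0,0,0,0]
    - [1,0,3.6,0,0,0,0]
    - [1,0,4.4,0,0,0,0]
    - [1,0,4.4,-1,0,0,0]
    - [1,0,4.4,-3,0,0,0]
    - [1,0,4.4,-3,0,0,0]
    - [1,0,4.4,-3,0,0,0]
    - [1,0,4.4,-3,0,0,0]

```text
time: 4.0
position: [0.5395, -0.0974, 0.2246]
tool_rot: [0.983, 0.184, -0.001, -0.001]
ft_force: [-0.8, 0.1, -0.5]
grip_width: 0.0004
```

Run:
```python
from h import *
p,d=camera("side"); cv2.imwrite("pics/side2.png",cv2.resize(p[50:330,130:450,::-1],(680,595)));np.save("s2d.npy",d);np.save("s2p.npy",p)
q,_=camera("top"); cv2.imwrite("pics/top2.png",cv2.resize(q[100:260,140:300,::-1],(600,600)))
delta(-138,25,.15)
C=cloud("side",d);m=(d>0)&(abs(C[...,2]-.2)<.012);P=C[m][:,:2]-O;P=1000*np.c_[P@ux,P@uy]
s=P[(P[:,0]<-104)&(P[:,0]>-260)&(abs(P[:,1])<150)]
for k in range(-140,150,10):
    b=s[abs(s[:,1]-k)<5]
    if len(b):print(k,len(b),b[:,0].min().round(0),np.median(b[:,0]).round(0),b[:,0].max().round(0))
```

```text
t 4.1 cup [-232.2   35.7] z 0.2241 yaw 21.2 f [-0.61 -0.96 -0.84] f_ux -0.67
shift [ 0.41 -3.76  2.97] rot [-0.16  0.15 -0.34]
-130 4 -116.0 -111.0 -108.0
-120 23 -124.0 -110.0 -106.0
-110 22 -124.0 -112.0 -107.0
-100 23 -123.0 -111.0 -108.0
-90 22 -123.0 -112.0 -106.0
-80 22 -123.0 -111.0 -106.0
-70 22 -122.0 -110.0 -106.0
-60 21 -122.0 -111.0 -107.0
-50 22 -125.0 -111.0 -107.0
-40 20 -123.0 -113.0 -108.0
-30 23 -123.0 -110.0 -107.0
-20 19 -123.0 -111.0 -107.0
-10 21 -121.0 -113.0 -106.0
0 4 -123.0 -114.0 -108.0
20 11 -186.0 -175.0 -171.0
30 21 -185.0 -173.0 -166.0
40 23 -180.0 -167.0 -160.0
50 25 -174.0 -160.0 -153.0
60 20 -166.0 -155.0 -147.0
70 23 -162.0 -150.0 -141.0
80 23 -157.0 -142.0 -137.0
90 22 -152.0 -136.0 -130.0
100 24 -146.0 -130.0 -121.0
110 27 -138.0 -124.0 -115.0
120 22 -132.0 -119.0 -113.0
130 8 -125.0 -120.0 -112.0
```

View pics/side2.png

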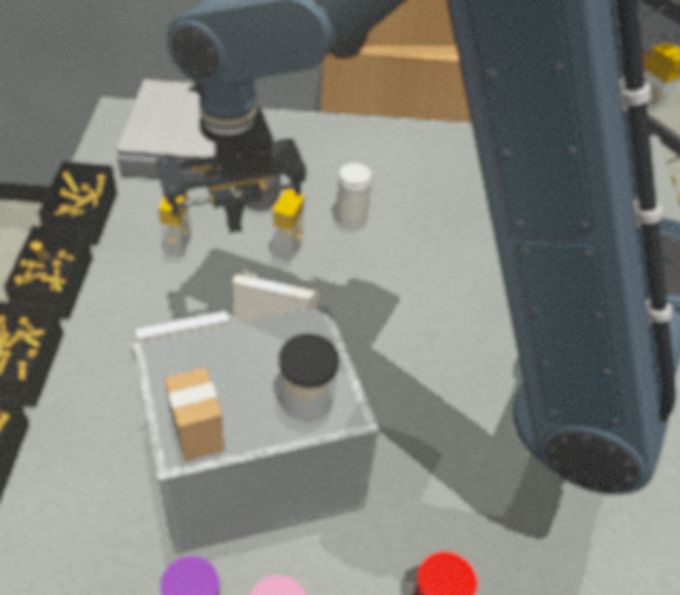

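View pics/top2.png

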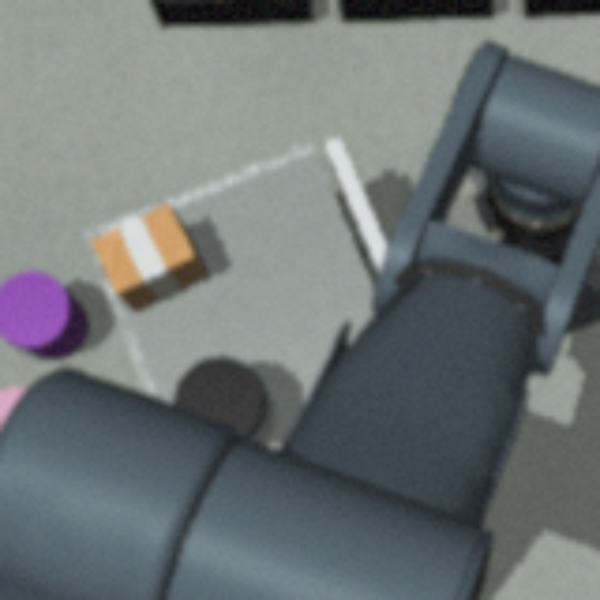

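The left door has sprung ajar and the right one is still shut. Next I'll go over the ajar door, down behind its edge, and stop there to check.

Emit:
carry_out:
  deltas:
    - [1,0.4,-1.9,0,0,0,0]
    - [1,0.4,-3.76,0,0,0,0]
    - [1,0.4,-3.76,0,0,0,0]
    - [1,0.4,-3.76,0,0,0,0]
    - [1,0.4,-3.76,0,0,0,0]

```text
time: 4.6
position: [0.5165, -0.0078, 0.2252]
tool_rot: [0.983, 0.184, -0.0, 0.0]
ft_force: [-0.4, -0.1, 0.7]
grip_width: 0.0006
```

Run:
```python
from h import *
delta(-138,25,.145)
```

```text
t 4.6 cup [-140.3   24.1] z 0.2252 yaw 21.18 f [-0.37 -0.05  0.67] f_ux 0.09
shift [-0.04 -0.09  3.21] rot [ 0.01  0.02 -0.36]
```

Emit:
carry_out:
  deltas:
    - [1,0,0,1,0,0,0]
    - [1,0,0,2,0,0,0]
    - [1,0,0,3.1,0,0,0]
    - [1,0,0,3.1,0,0,0]
    - [1,0,0,3.1,0,0,0]

```text
time: 5.1
position: [0.5166, -0.0083, 0.1479]
tool_rot: [0.983, 0.183, -0.0, -0.0]
ft_force: [0.5, 0.8, 1.0]
grip_width: 0.0006
```

Run:
```python
from h import *
delta(-138,25,.148);o=get_obs();r=1000*(o['position'][:2]-O);c=np.array([r@ux,r@uy])
for f in np.arange(.5,1.66,.08):
    s=100;cc=np.array([-116.5,132])+s*np.array([-np.sin(f),-np.cos(f)])+np.array([np.cos(f),-np.sin(f)])*(7.5+9.5*np.cos(f)+15*np.sin(f))
    D=cc-c;print(f.round(2),cc.round(0),"tool x,y",(-D[::-1]/25).round(2))
```

```text
t 5.1 cup [-140.7   24.2] z 0.1479 yaw 21.1 f [0.48 0.8  1.04] f_ux 0.57
shift [-0.03 -0.11 -0.  ] rot [-0.02  0.04 -0.44]
0.5 [-144.   33.] tool x,y [-0.36  0.14]
0.58 [-152.   35.] tool x,y [-0.45  0.43]
0.66 [-159.   38.] tool x,y [-0.56  0.72]
0.74 [-166.   42.] tool x,y [-0.69  1.  ]
0.82 [-173.   46.] tool x,y [-0.85  1.27]
0.9 [-179.   50.] tool x,y [-1.04  1.54]
0.98 [-185.   55.] tool x,y [-1.24  1.79]
1.06 [-191.   61.] tool x,y [-1.48  2.03]
1.14 [-197.   67.] tool x,y [-1.73  2.25]
1.22 [-202.   74.] tool x,y [-2.    2.45]
1.3 [-206.   82.] tool x,y [-2.3   2.62]
1.38 [-210.   89.] tool x,y [-2.61  2.78]
1.46 [-213.   98.] tool x,y [-2.94  2.9 ]
1.54 [-216.  106.] tool x,y [-3.28  3.  ]
1.62 [-217.  115.] tool x,y [-3.63  3.07]
```

Emit:
carry_out:
  deltas:
    - [1,-0.36,0.14,0,0,0,0]
    - [1,-0.45,0.43,0,0,0,0]
    - [1,-0.56,0.72,0,0,0,0]
    - [1,-0.7,1.0,0,0,0,0]
    - [1,-0.85,1.27,0,0,0,0]
    - [1,-1.04,1.54,0,0,0,0]
    - [1,-1.24,1.8,0,0,0,0]
    - [1,-1.48,2.03,0,0,0,0]

```text
time: 5.9
position: [0.5, -0.0687, 0.1481]
tool_rot: [0.983, 0.184, 0.0, 0.0]
ft_force: [-0.4, 1.0, -0.3]
grip_width: 0.0006
```

Run:
```python
from h import *
o=state();p,d=camera("side"); cv2.imwrite("pics/side3.png",cv2.resize(p[50:330,130:450,::-1],(680,595)))
o=get_obs();r=1000*(o['position'][:2]-O);c=np.array([r@ux,r@uy])
for f in np.arange(1.06,1.66,.08):
    s=100;cc=np.array([-116.5,132])+s*np.array([-np.sin(f),-np.cos(f)])+np.array([np.cos(f),-np.sin(f)])*(7.5+9.5*np.cos(f)+15*np.sin(f))
    D=cc-c;print(f.round(2),cc.round(0),"tool x,y",(-D[::-1]/25).round(2))
```

```text
t 5.9 cup [-190.8   61.8] z 0.1481 yaw 21.18 f [-0.43  1.03 -0.29] f_ux 1.11
1.06 [-191.   61.] tool x,y [ 0.07 -0.01]
1.14 [-197.   67.] tool x,y [-0.19  0.21]
1.22 [-202.   74.] tool x,y [-0.46  0.41]
1.3 [-206.   82.] tool x,y [-0.76  0.59]
1.38 [-210.   89.] tool x,y [-1.07  0.74]
1.46 [-213.   98.] tool x,y [-1.39  0.87]
1.54 [-216.  106.] tool x,y [-1.74  0.97]
1.62 [-217.  115.] tool x,y [-2.09  1.04]
```

View pics/side3.png

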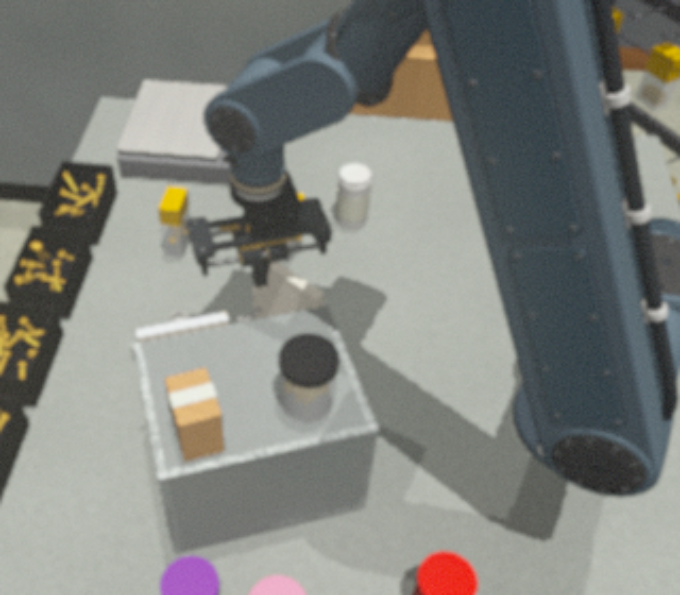

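The door is following the fingertip. I'll go on to about 1.57 rad.

Emit:
carry_out:
  deltas:
    - [1,-0.19,0.21,0,0,0,0]
    - [1,-0.46,0.41,0,0,0,0]
    - [1,-0.76,0.59,0,0,0,0]
    - [1,-1.07,0.74,0,0,0,0]
    - [1,-1.4,0.87,0,0,0,0]
    - [1,-1.65,0.95,0,0,0,0]
    - [1,-1.87,1.0,0,0,0,0]
    - [1,-1.87,1.0,0,0,0,0]

```text
time: 6.75
position: [0.4646, -0.1087, 0.1481]
tool_rot: [0.983, 0.184, -0.0, 0.0]
ft_force: [-0.3, 0.7, 0.8]
grip_width: 0.0004
```

Run:
```python
from h import *
o=state();p,d=camera("side"); cv2.imwrite("pics/side4.png",cv2.resize(p[50:330,130:450,::-1],(680,595)))
C=cloud("side",d);m=(d>0)&(abs(C[...,2]-.2)<.01);P=C[m][:,:2]-O;P=1000*np.c_[P@ux,P@uy]
s=P[(P[:,0]<-126)&(P[:,0]>-260)&(P[:,1]>60)&(P[:,1]<180)]
for k in range(-250,-120,10):
    b=s[abs(s[:,0]-k)<5]
    if len(b):print(k,len(b),b[:,1].min().round(0),np.median(b[:,1]).round(0),b[:,1].max().round(0))
```

```text
t 6.75 cup [-215.1  109.4] z 0.1481 yaw 21.15 f [-0.25  0.67  0.82] f_ux 0.72
-220 7 100.0 131.0 135.0
-210 19 106.0 122.0 136.0
-200 37 98.0 114.0 136.0
-190 15 121.0 129.0 136.0
-180 11 122.0 126.0 137.0
-170 13 122.0 129.0 136.0
-160 14 122.0 129.0 136.0
-150 13 123.0 128.0 137.0
-140 15 123.0 129.0 137.0
-130 12 124.0 131.0 138.0
```

View pics/side4.png

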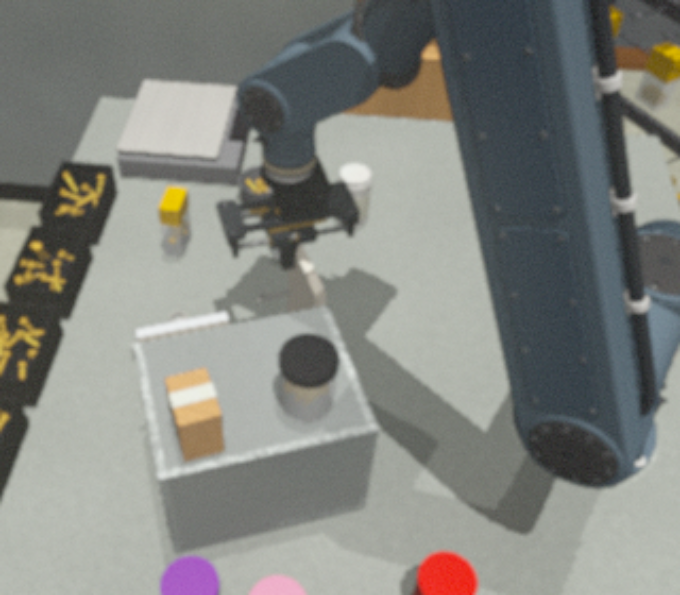

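The door is square: its top stays within cy 122 to 137 all along. Now I'll back off sideways, go up, and move outward.

Emit:
carry_out:
  deltas:
    - [1,0.8,0.2,0,0,0,0]
    - [1,1.6,0.4,0,0,0,0]
    - [1,1.6,0.4,-1.5,0,0,0]
    - [1,1.6,0.4,-3.5,0,0,0]
    - [1,1.6,1.5,-5,0,0,0]
    - [1,1.6,3.3,-5,0,0,0]
    - [1,1.6,5.2,-5,0,0,0]
    - [1,1.6,5.2,-5,0,0,0]

```text
time: 7.6
position: [0.5522, -0.2209, 0.2734]
tool_rot: [0.983, 0.182, 0.001, 0.003]
ft_force: [-0.7, 0.7, -0.4]
grip_width: 0.0009
```

Run:
```python
from h import *
o=state();p,d=camera("side"); cv2.imwrite("pics/side5.png",cv2.resize(p[50:330,130:450,::-1],(680,595)))
C=cloud("side",d);m=(d>0)&(abs(C[...,2]-.2)<.01);P=C[m][:,:2]-O;P=1000*np.c_[P@ux,P@uy]
s=P[(P[:,0]<-126)&(P[:,0]>-260)&(P[:,1]>60)&(P[:,1]<180)]
for k in range(-250,-120,20):
    b=s[abs(s[:,0]-k)<5]
    if len(b):print(k,len(b),b[:,1].min().round(0),np.median(b[:,1]).round(0),b[:,1].max().round(0))
s=P[(abs(P[:,0]+115)<20)&(P[:,1]<0)&(P[:,1]>-130)];print("right door",np.percentile(s[:,0],[2,50,98]).round(0))
for nm,(v,u) in {"jar":(217,275),"carton":(233,222)}.items(): print(nm,C[v,u].round(3))
```

```text
t 7.6 cup [-351.6   69.1] z 0.2734 yaw 20.97 f [-0.73  0.7  -0.4 ] f_ux 0.92
-230 17 119.0 125.0 133.0
-210 13 120.0 127.0 135.0
-190 14 122.0 128.0 137.0
-170 14 122.0 129.0 136.0
-150 13 123.0 129.0 137.0
-130 16 124.0 131.0 139.0
right door [-123. -110.  -96.]
jar [0.411 0.153 0.292]
carton [0.534 0.208 0.281]
```

View pics/side5.png

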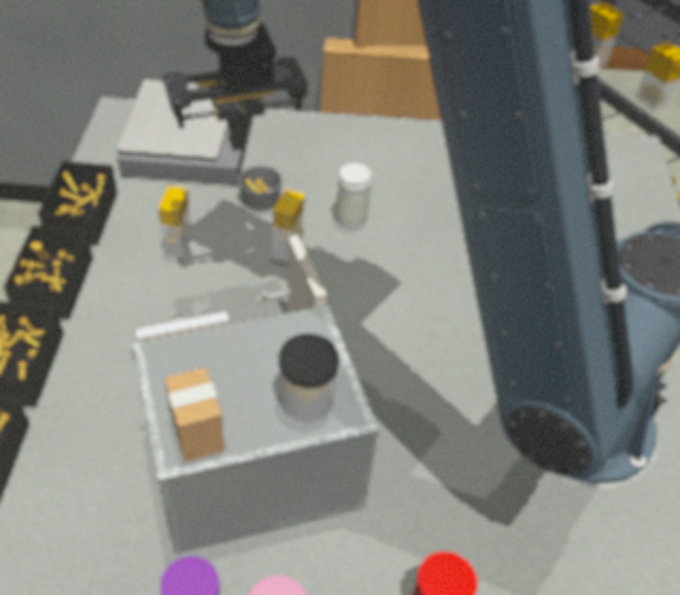

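The door stands about square (about 1.51 rad), the right door is shut and nothing has shifted. I'll settle the arm and hand in.

Emit:
carry_out:
  deltas:
    - [1,0,0,0,0,0,0]
    - [1,0,0,0,0,0,0]
    - [1,0,0,0,0,0,0]

```text
time: 7.95
position: [0.5493, -0.2136, 0.2731]
tool_rot: [0.983, 0.185, -0.0, -0.0]
ft_force: [0.4, 0.5, 0.3]
grip_width: 0.0003
```

```bash
python3 -c "
from h import *
o=state();print(abs(o['joint_velocities']).max());print(hand_in())"
```

```text
t 7.95 cup [-343.7   69.2] z 0.2731 yaw 21.26 f [0.38 0.54 0.32] f_ux 0.36
0.004132290166664684
the job is handed in; nothing more can be done
None
```

The left door, under the black-lidded jar, is open about square to the cupboard, and I handed the job in at about 8 s. I pressed the door in near its free edge until it reached its stop (about 14 N). It sprang ajar when I let go. I then swung it open with the closed fingertips behind its edge and backed the arm away, up and clear.

The last checks, from the side camera and the arm's readings:
- **Left door:** its top edge measures about 1.51 rad open.
- **Right door:** it is still shut, with its outer face at about x = -123 mm against the -124 given.
- **Jar and carton:** both are where they started, to within about 3 mm of measuring noise.
- **Bystanders:** the packs, tub, can and spanner look untouched in the last picture, but I did not measure them again.
- **Arm:** it was still and touching nothing, with only noise on the force reading.

None of these checks failed or disagreed. My fitted cupboard position did look a few millimetres off along the doors, but that did not affect the job.

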